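# Load a vial and dial it to the reading head

### The arm

A 7-joint arm with a two-finger parallel gripper is mounted at the origin on a cart in front of the work surface, level with it; the furniture and walls round the work are solid. World frame = base frame: x ahead of the robot, y to its left, z up, the work surface at z = 0. Lengths are in m, angles in rad, forces in N, time in s.
With the tool pointing down it reaches from about 0.4 to 0.85 m from the base axis. Payload 4.5 kg.
Tool frame: the origin (TCP) lies at the very end of the fingers, on their centre line; the grasp point (between the pads) lies 19 mm behind it (r.grip_point_offset is the distance from the TCP to the grasp point, in m); z points along the fingers, y is the line along which they close (so a half turn about z gives the same grasp; the last joint's range is limited). The gripper opens to 88 mm and grips with 3 to 60 N. Pads are 18 mm wide; open, the fingers measure 123 mm over their backs; the gripper's body (75 mm by 187 mm) begins 45 mm behind the grasp point.
Start: joints at [-1.138, 0.689, -0.195, 1.565, 0.157, 0.902, -0.215], TCP at [0.243, 0.576, 0.239] pointing down, gripper open.
Joint ranges: [-3.01, 3.01], [-0.46, 2.08], [-1.47, 1.51], [0.13, 2.56], [-1, 4.14], [0.04, 2.09], [-2.66, 2.66]. Speed limits (rad/s): [2.57, 2.57, 3.14, 3.14, 3.14, 3.14, 3.14].

### API

Orientations are given as a unit quaternion [x, y, z, w].
In Python, from plant import r gives the robot as it stands.
- The arm moves only by the tool carry_out, never from a script. Its argument "rows" is a list of rows, each a list of 3 entries, a list of its own where there are three numbers: the shift along the tool's x, y, z in cm, then the turn, a rotation vector about the tool's x, y, z in degrees, then the closure, from 0 (fully open) to 1 (shut). A call has 1 to 12 rows; each row is the pose to reach, as a shift and turn from the pose commanded when the call began, along the tool's axes at that moment; what a row does not reach only later rows make up. A row lasts 1/10 s, in which the tool goes at most 50 mm and 8.59 degrees, less where a joint would pass 70% of its speed; a pose out of reach is approached as far as the arm can. A call with a gripper value outside its range is refused whole. The fingers move at their own pace and stop on an object; "newtons" is the grip in N (left out, the last holds). Time passes only in rows, so rows that repeat a pose let the fingers close. It gives the time, the measured TCP pose, the force, the opening and the grip force at its end, in the units of the state.
- r.get_state(): the state, without advancing time (a new reading comes with each control period).
- r.snapshot(name): name is "scene" or "top"; returns a dict with "image" (420x560x3 uint8, red, green, blue), "fx", "fy", "cx", "cy" (pixels), "dist_coeffs" ([k1, k2, p1, p2, k3] as OpenCV has them; the pictures are not rectified), "pose" (4x4, takes a point from camera to world coordinates). Camera axes: x right, y up, looking along -z (the intrinsics and any distortion apply to the point x, -y, -z); pixel columns grow to the right and rows downward; lengths in m; the calibration is good to about 2 mm. A picture is of the moment at which its call begins. There is no depth.
- r.finish_job(): hands the job in; it is judged then, once.
The state is a dict: "clock": time; "q": joint angles; "qd": joint speeds; "joint_torque": joint torques, N m; "tool_pos": TCP position; "eef_rot": TCP orientation; "contact_force": force on the tool from outside, world axes, zero at the start; "moment": the same for the moment, N m; "opening": opening from 0.0 (shut) to 1.0 (fully open); "finger_force": force on a finger pad.
Only numpy, scipy, OpenCV 4.12 (cv2) and the standard library are available. Lean on these libraries where they do the work, as an engineer would, in place of code of your own. Each camera call takes 0.05 s, during which the arm holds its last target. There are 200 camera calls.

### The job

Stand the blue-capped vial upright in the pocket of the vial reader's carriage and let go of it. Then roll the reader's thumbwheel with one fingertip, pressing lightly (about 10 N at most), until the carriage's yellow line stands level with the red line on the reading head. Move the carriage only by the wheel, do not touch the vial again once the carriage has moved, and leave the other vials and the loose things on the bench where they are.

Things in the scene. Friction and masses are not known exactly. Their poses are not given: they have to be found in the camera images.
- reader: fixed bench vial reader: grey base with white deck, 140 (x) x 176 (y) mm, deck 45 mm above the bench; wheel at its right, carriage in the middle, reading head at its left. Origin: centre of its underside; level; x is the carriage's travel, away from the robot.
- wheel_slot (a point): on the deck surface, straight under the top of the thumbwheel: a dark ribbed wheel, diameter 44 mm, 12 mm wide, axle along y, standing up through a slot. Its top is 4 to 14 mm above this point, different each run and not reported: find it by touch. Axes as the reader's
- wheel (a joint): turn of the thumbwheel in rad; stroking its top to reader +x counts up and drives the carriage +x, 6 mm per rad (1 mm per 3.7 mm of stroke). Its soft rim yields 1 mm per 12 N; pressed with 5 to 8 N it follows the fingertip (rim drag 2.6 N), may bear 10 N: touch down at 8 mm/s or less. It stays where left: lift, go back, stroke again, some 16 mm each, centred on the wheel, gripper shut
- vial_pocket (a point): centre of the floor of the carriage's vial pocket: a black ring of 39 mm outer and 30 mm inner diameter, 20 mm deep, open upward, floor 51.5 mm above the bench, at reader y = +22 mm; axes as the reader's. It moves with the carriage
- carriage_line (a point): outer end of the thin yellow line on the carriage's left (+y) side, at the pocket's x; the line runs over the small black tab there, up the pocket ring and over its rim. Axes as the reader's
- head_line (a point): foot of the thin red line on the reading head, a fixed grey block 34 x 26 x 40 mm on the deck, left of the carriage; its place along x differs each run, 10 to 20 mm ahead of the carriage's start. The line goes up its carriage side and over its top. Axes as the reader's; the carriage is level when carriage_line has x = 0 in this frame
- vial_3: loose glass vial with BLUE cap, 25 mm diameter, 63 mm tall, about 30 g, standing on the bench; origin at the centre of its underside, z up. Grip it with the fingertips at least 25 mm above its foot, so that they clear the pocket ring
- vial_1: loose vial with black cap, same size; leave alone
- vial_2: loose vial with whitish cap, same size; leave alone
- beaker_50: small loose glass beaker, 44 mm diameter, 58 mm tall; leave alone
- weight_1: loose brass calibration weight, 32 mm diameter, 46 mm tall; leave alone
- weight_2: loose steel calibration weight, 26 mm diameter, 36 mm tall; leave alone
- stopper_2: loose red-brown rubber stopper, 31 mm diameter, 26 mm tall; leave alone
- carriage: aluminium carriage plate 46 x 42 mm with the black pocket ring on it; origin at the pocket floor's centre, axes as the reader's. Its travel along reader x is -6 to 36 mm from its start. Do not push it

How it is judged:
On the way, in this order (a step that is already met when the one before it is completed fails the run):
1. the blue-capped vial stands in the carriage's pocket, released (horizontal distance between vial_3 and vial_pocket below 0.006 m and z of vial_3 in the frame of vial_pocket between -0.004 and 0.004 m and angle between vial_3's own z axis and vertical below 0.2 rad and contact force between the fingers and vial_3 below 0.1 N), for 0.2 s.
2. the carriage line is level with the red line (x of carriage_line in the frame of head_line between -0.002 and 0.002 m), for 0.2 s.
At the end, for the whole second after the job is handed in: The blue-capped vial stands upright (within 0.2 rad) at rest on the floor of the carriage's pocket (within 6 mm of its centre, 4 mm in height), and the carriage's line is within 2 mm of the red line along the travel (all of step 2 and horizontal distance between vial_3 and vial_pocket below 0.006 m and z of vial_3 in the frame of vial_pocket between -0.004 and 0.004 m and angle between vial_3's own z axis and vertical below 0.2 rad and linear speed of vial_3 below 0.01 m/s); the robot touches nothing.
It fails at once if a finger or the arm presses on the reader or its thumbwheel with more than 12 N (contact force between any of the fingers, the arm and reader above 12 N or contact force between any of the fingers, the arm and rim_c0 above 12 N).
It fails at once if a finger pushes on the carriage with more than 5 N (contact force between the fingers and carriage above 5 N).
It fails at once if the vial is rammed into the reader with more than 25 N (contact force between vial_3 and reader above 25 N).
It fails at once if the vial is touched after the carriage has moved 3 mm (distance of carriage_line from where it was at the start of the episode above 0.003 m and contact force between the fingers and vial_3 above 0.5 N).
It fails at once if another loose thing is moved more than 15 mm (distance of any of vial_1, vial_2, beaker_50, weight_1, weight_2, stopper_2 from where it was at the start of the episode above 0.015 m).
It also fails if it takes over 72 s, if anything falls off the work surface, if the arm or the gripper's body presses on something with over 40 N, if the wrist force passes 120 N, or if a joint passes its speed limit or range.

## Working session

There is one attempt and no reset: what is moved stays moved. The work goes in short steps, Python scripts to look and compute and a tool call to move; the robot and the scene stay as the last step left them, time stands still between calls to the robot, and variables do not carry over. Pictures are saved under pics/ and viewed, at most 10 in all, crops included, and the job is handed in when it is done.

Besides the shell and the picture viewer there is one more tool, called as a command line: name --argument value ..., lists and objects as JSON in quotes. carry_out: Moves the arm, as the interface text tells. Its arguments: {"type":"object","properties":{"rows":{"type":"array"},"newtons":{"type":"number"}},"required":["rows"]}

```bash
mkdir -p pics; python3 - <<'E'
from plant import r
import cv2,pickle,numpy as np
S={n:r.snapshot(n) for n in("scene","top")}
pickle.dump(S,open('s0.pkl','wb'))
for n,s in S.items():
    cv2.imwrite(f'pics/{n}0.png',s['image'][:,:,::-1]); print(n,s['fx'],s['fy'],s['cx'],s['cy'],s['dist_coeffs']);print(np.round(s['pose'],3))
st=r.get_state();print(st)
E
```

```text
scene 491.87704841804134 491.87704841804134 288.7666012725446 218.7050421283188 [0.0461952 0.        0.        0.        0.       ]
[[ 0.729  0.402 -0.554 -0.13 ]
 [-0.685  0.427 -0.59  -0.85 ]
 [-0.     0.81   0.587  0.825]
 [ 0.     0.     0.     1.   ]]
top 494.2661521852739 494.2661521852739 279.47422098567324 210.1477914024415 [-0.12152434  0.          0.          0.          0.        ]
[[ 0.027  0.985 -0.17   0.334]
 [-1.     0.029  0.009 -0.087]
 [ 0.013  0.169  0.985  1.51 ]
 [ 0.     0.     0.     1.   ]]
{'clock': 0.1, 'q': array([-1.13816203,  0.68988291, -0.19454822,  1.56619765,  0.15729275,
        0.90251971, -0.21509582]), 'qd': array([ 0.00054795, -0.00226929, -0.00124008, -0.00300919,  0.00141767,
        0.00020713,  0.00087976]), 'joint_torque': array([-2.71795085e-03, -5.28501856e+01, -1.27141222e+00, -1.53837508e+01,
       -5.25634142e-02,  1.98022768e-03,  3.37772792e-05]), 'tool_pos': array([0.24252545, 0.57542721, 0.23801298]), 'eef_rot': array([ 1.98052666e-01,  9.80191047e-01, -8.00248686e-04, -1.11959759e-04]), 'contact_force': array([0.72250131, 0.31824112, 0.32672249]), 'moment': array([ 0.02376646, -0.00015801, -0.01620608]), 'finger_force': 0.0, 'opening': 0.9971575198810294}
```

View pics/scene0.png

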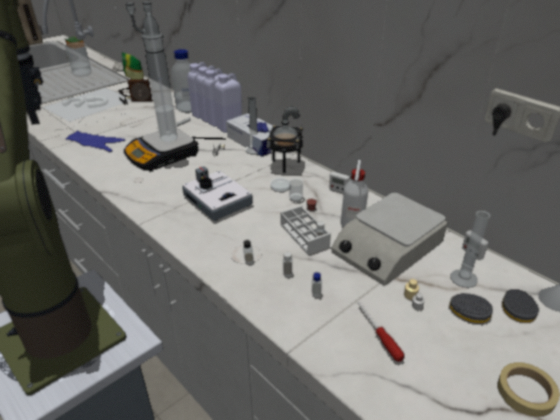

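View pics/top0.png

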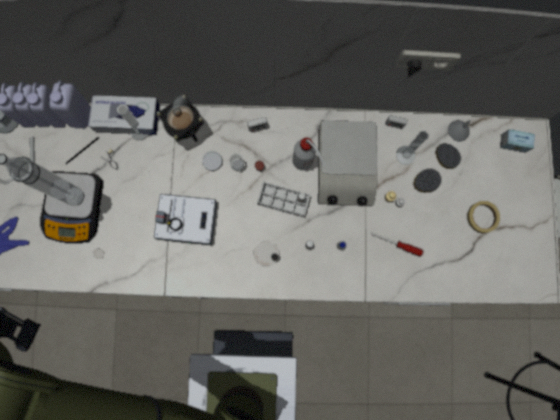

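The scene view shows the reader at about (217,192) and the blue cap at (317,277). In the top view the reader is at (185,218) and the blue cap at (341,245). Next I'll enlarge both.

```bash
cat > h.py <<'E'
import numpy as np,cv2,pickle
def ray(s,uv):
    K=np.array([[s['fx'],0,s['cx']],[0,s['fy'],s['cy']],[0,0,1]])
    p=cv2.undistortPoints(np.array([[uv]],float),K,np.array(s['dist_coeffs']))[0,0]
    T=np.array(s['pose']); return T[:3,3],T[:3,:3]@np.array([p[0],-p[1],-1])
def onz(s,uv,z):
    o,d=ray(s,uv); return o+d*(z-o[2])/d[2]
def tri(s1,u1,s2,u2):
    A=[];b=[]
    for s,u in((s1,u1),(s2,u2)):
        o,d=ray(s,u); d=d/np.linalg.norm(d); P=np.eye(3)-np.outer(d,d); A.append(P); b.append(P@o)
    return np.linalg.lstsq(np.vstack(A),np.hstack(b),rcond=None)[0]
def proj(s,X):
    T=np.array(s['pose']); p=T[:3,:3].T@(np.array(X)-T[:3,3]); K=np.array([[s['fx'],0,s['cx']],[0,s['fy'],s['cy']],[0,0,1]])
    return cv2.projectPoints(np.array([[p[0],-p[1],-p[2]]]),np.zeros(3),np.zeros(3),K,np.array(s['dist_coeffs']))[0].ravel()
E
python3 - <<'E'
from h import *
S=pickle.load(open('s0.pkl','rb'))
t=S['top']['image'];c=S['scene']['image']
a=cv2.resize(t[185:255,145:225],None,fx=5,fy=5,interpolation=cv2.INTER_CUBIC)
b=cv2.resize(c[160:220,175:255],None,fx=5,fy=5,interpolation=cv2.INTER_CUBIC)
a=np.vstack([a,np.zeros((0,400,3),np.uint8)])
b=np.vstack([b,np.zeros((50,400,3),np.uint8)])
cv2.imwrite('pics/crop1.png',np.hstack([a,b])[:,:,::-1])
C={}
for n,(y0,y1,x0,x1) in dict(top=(235,255,330,352),scene=(262,300,305,330)).items():
    im=S[n]['image'][y0:y1,x0:x1].astype(float)
    w=np.clip(im[:,:,2]-im[:,:,0]-30,0,None); Y,X=np.mgrid[y0:y1,x0:x1]
    C[n]=(np.sum(w*X)/w.sum(),np.sum(w*Y)/w.sum()); print(n,C[n],onz(S[n],C[n],.058))
print(tri(S['top'],C['top'],S['scene'],C['scene']))
E
```

```text
top (np.float64(342.1214953271028), np.float64(244.46728971962617)) [ 0.48654783 -0.28800943  0.058     ]
scene (np.float64(316.5596745027125), np.float64(275.6392405063291)) [ 0.48865046 -0.28456267  0.058     ]
[ 0.48596944 -0.28734841  0.06160813]
```

View pics/crop1.png

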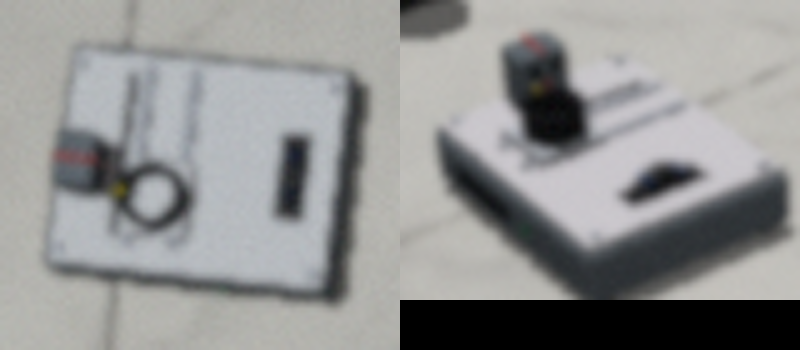

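The crop shows the pocket ring centred at about crop (153,196) left, the yellow tab at (120,188), the red line at (75,157), and the wheel slot at (291,177). The deck corners are clear too.

```bash
cat > meas.py <<'E'
from h import *
def run(S):
    t=S['top'];c=S['scene'];k=8
    x0,y0=145,185
    im=cv2.resize(t['image'][185:255,145:225],None,fx=k,fy=k,interpolation=cv2.INTER_CUBIC)
    px=lambda p:(np.asarray(p)+.5)/k-.5+[x0,y0]
    hsv=cv2.cvtColor(im,cv2.COLOR_RGB2HSV); f=im.astype(int)
    # deck: bluish white
    g=f.mean(2); m=((g>150)&(f[:,:,2]-f[:,:,0]>-1)).astype(np.uint8)*255
    m=cv2.morphologyEx(m,cv2.MORPH_OPEN,np.ones((9,9)));m=cv2.morphologyEx(m,cv2.MORPH_CLOSE,np.ones((25,25)))
    cs,_=cv2.findContours(m,cv2.RETR_EXTERNAL,cv2.CHAIN_APPROX_NONE); d=max(cs,key=cv2.contourArea)[:,0]
    h=cv2.convexHull(d)[:,0]
    W=np.array([onz(t,px(p),.045)[:2] for p in h],np.float32)*1000
    R=cv2.minAreaRect(W); print('deck',R); 
    box=cv2.boxPoints(R); e=max((box[1]-box[0],box[2]-box[1]),key=np.linalg.norm)
    if e[1]<0:e=-e
    yaw=np.arctan2(-e[0],e[1]); print('yaw deg',np.degrees(yaw))
    cen=np.array(R[0])/1000; Rm=np.array([[np.cos(yaw),-np.sin(yaw)],[np.sin(yaw),np.cos(yaw)]])
    loc=lambda X:np.round(1000*Rm.T@(np.array(X)[:2]-cen),1)
    dark=(g<95)
    def blob(mask,x,y,name,z):
        n,l,st,ce=cv2.connectedComponentsWithStats(mask.astype(np.uint8))
        ok=[i for i in range(1,n) if st[i][4]>20]
        i=min(ok,key=lambda i:np.hypot(*(ce[i]-[x,y]))); X=onz(t,px(ce[i]),z); print(name,'px',px(ce[i]),'area',st[i],'world',np.round(X,4),'loc',loc(X)); return X
    blob(dark,291*1.6,177*1.6,'slot',.045)
    blob(dark,153*1.6,196*1.6,'ringdark',.0715)
    # ring via inner bright hole
    blob((g>110),153*1.6,196*1.6,'ringhole',.0515)
    blob((f[:,:,0]-f[:,:,2]>25)&(f[:,:,1]-f[:,:,2]>25),120*1.6,188*1.6,'yellow',.06)
    blob((f[:,:,0]-f[:,:,1]>30),75*1.6,157*1.6,'red',.085)
    return cen,yaw
if __name__=='__main__':
    run(pickle.load(open('s0.pkl','rb')))
E
python3 meas.py
```

```text
deck ((556.0611572265625, 187.97055053710938), (170.1294708251953, 134.12258911132812), 85.85501861572266)
yaw deg -4.144986
slot px [203.12543845 219.96383514] area [ 445  220   47  127 4419] world [0.5498 0.1282 0.045 ] loc [ -1.9 -60.1]
ringdark px [179.39993655 226.02633249] area [ 232  282   74   85 1970] world [0.5257 0.1935 0.0715] loc [-30.6   3.4]
ringhole px [175.18182103 223.81049197] area [ 210  278   71   74 3984] world [0.5347 0.2105 0.0515] loc [-22.9  21. ]
yellow px [168.51185065 222.55373377] area [181 293  22  23 385] world [0.5367 0.229  0.06  ] loc [-22.3  39.6]
red px [157.40435606 215.75473485] area [ 94 245  18  10 132] world [0.5523 0.2578 0.085 ] loc [-8.8 69.4]
```

```bash
cat > go.py <<'E'
import sys,numpy as np
from scipy.spatial.transform import Rotation as Ro
from plant import r
# usage: go.py x y z yawdeg(world angle of tool y)
x,y,z,yaw=map(float,sys.argv[1:5]); s=r.get_state()
R=Ro.from_quat(s['eef_rot']); c,si=np.cos(np.radians(yaw)),np.sin(np.radians(yaw))
T=Ro.from_matrix(np.array([[si,c,0],[-c,si,0],[0,0,-1]]).astype(float))
# columns: X=(si,-c,0) Y=(c,si,0) Z=down
if abs(np.linalg.det(np.array([[si,c,0],[-c,si,0],[0,0,-1]]))-1)>.1: T=Ro.from_matrix(np.array([[-si,c,0],[c,si,0],[0,0,-1]]))
print('shift cm',np.round(100*R.inv().apply(np.array([x,y,z])-s['tool_pos']),2),'turn deg',np.round(np.degrees((R.inv()*T).as_rotvec()),2),'pos',np.round(s['tool_pos'],4),'F',np.round(s['contact_force'],2),'t',s['clock'])
E
python3 go.py .5 .1 .2 0; python3 go.py .486 -.287 .14 0
```

```text
Traceback (most recent call last):
  File "go.py", line 7, in <module>
    T=Ro.from_matrix(np.array([[si,c,0],[-c,si,0],[0,0,-1]]).astype(float))
  File "scipy/spatial/transform/_rotation.pyx", line 1143, in scipy.spatial.transform._rotation.Rotation.from_matrix
ValueError: Non-positive determinant (left-handed or null coordinate frame) in rotation matrix 0: [[ 0.  1.  0.]
 [-1.  0.  0.]
 [ 0.  0. -1.]].
Traceback (most recent call last):
  File "go.py", line 7, in <module>
    T=Ro.from_matrix(np.array([[si,c,0],[-c,si,0],[0,0,-1]]).astype(float))
  File "scipy/spatial/transform/_rotation.pyx", line 1143, in scipy.spatial.transform._rotation.Rotation.from_matrix
ValueError: Non-positive determinant (left-handed or null coordinate frame) in rotation matrix 0: [[ 0.  1.  0.]
 [-1.  0.  0.]
 [ 0.  0. -1.]].
```

```bash
sed -i '/^T=/d;/^# col/d;s/^if .*: T=/T=/' go.py
python3 go.py .5 .1 .2 0; python3 go.py .486 -.287 .14 0
```

```text
shift cm [-42.19 -33.81   3.86] turn deg [-8.000e-02  6.000e-02  6.715e+01] pos [0.2425 0.5754 0.238 ] F [0.72 0.32 0.33] t 0.1
shift cm [-55.92 -70.01   9.92] turn deg [-8.000e-02  6.000e-02  6.715e+01] pos [0.2425 0.5754 0.238 ] F [0.72 0.32 0.33] t 0.1
```

carry_out --rows '[[[-42.2,-33.8,3.5],[0,0,67.2],0],[[-42.2,-33.8,3.5],[0,0,67.2],0],[[-42.2,-33.8,3.5],[0,0,67.2],0],[[-42.2,-33.8,3.5],[0,0,67.2],0],[[-42.2,-33.8,3.5],[0,0,67.2],0],[[-42.2,-33.8,3.5],[0,0,67.2],0],[[-42.2,-33.8,3.5],[0,0,67.2],0],[[-42.2,-33.8,3.5],[0,0,67.2],0],[[-42.2,-33.8,3.5],[0,0,67.2],0],[[-42.2,-33.8,3.5],[0,0,67.2],0],[[-42.2,-33.8,3.5],[0,0,67.2],0],[[-42.2,-33.8,3.5],[0,0,67.2],0]]'

```text
clock: 1.3
tool_pos: [0.5028, 0.0931, 0.2034]
eef_rot: [0.711, 0.703, -0.001, 0.002]
contact_force: [0.1, -0.5, 0.2]
opening: 1.0
finger_force: 0.0
```

```bash
python3 go.py .486 -.287 .13 0;python3 go.py .486 -.287 .032 0
```

```text
shift cm [-38.    -1.22   7.49] turn deg [ 0.09  0.23 -0.71] pos [0.5028 0.0931 0.2034] F [ 0.07 -0.46  0.18] t 1.3
shift cm [-37.96  -1.23  17.29] turn deg [ 0.09  0.23 -0.71] pos [0.5028 0.0931 0.2034] F [ 0.07 -0.46  0.18] t 1.3
```

carry_out --rows '[[[-38,-1.2,6.5],[0,0,0],0],[[-38,-1.2,6.5],[0,0,0],0],[[-38,-1.2,6.5],[0,0,0],0],[[-38,-1.2,6.5],[0,0,0],0],[[-38,-1.2,6.5],[0,0,0],0],[[-38,-1.2,6.5],[0,0,0],0],[[-38,-1.2,6.5],[0,0,0],0],[[-38,-1.2,6.5],[0,0,0],0],[[-38,-1.2,6.5],[0,0,0],0],[[-38,-1.2,6.5],[0,0,0],0],[[-38,-1.2,6.5],[0,0,0],0],[[-38,-1.2,6.5],[0,0,0],0]]'

```text
clock: 2.5
tool_pos: [0.4887, -0.277, 0.1389]
eef_rot: [0.706, 0.708, 0.001, -0.0]
contact_force: [0.1, 0.4, 1.0]
opening: 1.002
finger_force: 0.0
```

```bash
python3 go.py .486 -.287 .031 0
```

```text
shift cm [-1.01 -0.28 10.79] turn deg [ 0.02 -0.07  0.14] pos [ 0.4887 -0.277   0.1389] F [0.05 0.4  1.03] t 2.5
```

carry_out --rows '[[[-0.8,-0.3,3],[0,0,0],0],[[-0.8,-0.3,6],[0,0,0],0],[[-0.8,-0.3,8.5],[0,0,0],0],[[-0.8,-0.3,10],[0,0,0],0],[[-0.8,-0.3,10.7],[0,0,0],0],[[-0.8,-0.3,10.7],[0,0,0],0],[[-0.8,-0.3,10.7],[0,0,0],0]]'

```text
clock: 3.2
tool_pos: [0.4857, -0.2874, 0.0325]
eef_rot: [0.707, 0.707, 0.0, 0.001]
contact_force: [-0.1, -0.3, 0.8]
opening: 0.999
finger_force: 0.0
```

```bash
python3 go.py .486 -.287 .031 0; python3 - <<'E'
from plant import r
import cv2
s=r.snapshot('scene');cv2.imwrite('pics/g1.png',cv2.resize(s['image'][220:330,250:390],None,fx=5,fy=5,interpolation=2)[:,:,::-1])
E
```

```text
shift cm [0.04 0.03 0.15] turn deg [ 0.08  0.03 -0.03] pos [ 0.4857 -0.2874  0.0325] F [-0.11 -0.26  0.82] t 3.2
```

View pics/g1.png

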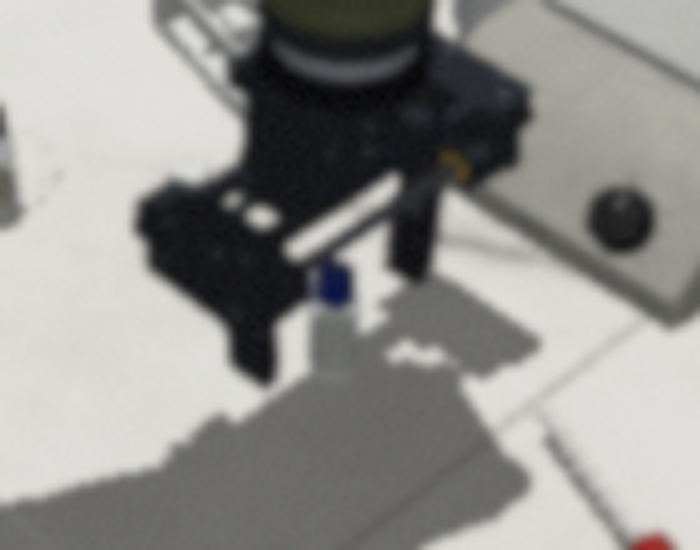

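The vial, with its blue cap at crop (335,285), stands centred between the fingers. Closing now.

carry_out --rows '[[[0,0,0.1],[0,0,0],0.4],[[0,0,0.1],[0,0,0],0.7],[[0,0,0.1],[0,0,0],0.9],[[0,0,0.1],[0,0,0],0.9],[[0,0,0.1],[0,0,0],0.9],[[0,0,0.1],[0,0,0],0.9],[[0,0,0.1],[0,0,0],0.9],[[0,0,0.1],[0,0,0],0.9]]' --newtons 10

```text
clock: 4.05
tool_pos: [0.4851, -0.2873, 0.0307]
eef_rot: [0.707, 0.707, 0.0, 0.0]
contact_force: [-0.4, -0.7, 0.0]
opening: 0.297
finger_force: 0.1
```

carry_out --rows '[[[0,0,0],[0,0,0],0.9],[[0,0,0],[0,0,0],0.9],[[0,0,0],[0,0,0],0.9],[[0,0,-2],[0,0,0],0.9],[[0,0,-6],[0,0,0],0.9],[[0,0,-11],[0,0,0],0.9],[[0,0,-13],[0,0,0],0.9],[[0,0,-13],[0,0,0],0.9]]'

```text
clock: 4.85
tool_pos: [0.4869, -0.2884, 0.164]
eef_rot: [0.707, 0.707, 0.001, 0.003]
contact_force: [0.2, 0.4, -0.5]
opening: 0.281
finger_force: 9.7
```

```bash
python3 go.py .535 .208 .16 -4
```

```text
shift cm [49.65  4.76  0.27] turn deg [0.35 0.16 3.94] pos [ 0.4869 -0.2884  0.164 ] F [ 0.25  0.43 -0.51] t 4.85
```

carry_out --rows '[[[4,0.4,0],[0,0,0],0.9],[[9,0.9,0],[0,0,1],0.9],[[14,1.4,0],[0,0,2],0.9],[[19,1.9,0],[0,0,3],0.9],[[24,2.4,0],[0,0,4],0.9],[[29,2.9,0],[0,0,4],0.9],[[34,3.4,0],[0,0,4],0.9],[[39,3.9,0],[0,0,4],0.9],[[44,4.4,0],[0,0,4],0.9],[[47.5,4.7,0],[0,0,4],0.9],[[49.5,4.8,0],[0,0,4],0.9],[[49.5,4.8,0],[0,0,4],0.9]]'

```text
clock: 6.05
tool_pos: [0.5321, 0.212, 0.1592]
eef_rot: [0.729, 0.684, -0.0, -0.001]
contact_force: [-0.2, -0.1, -0.2]
opening: 0.28
finger_force: 9.7
```

carry_out --rows '[[[0,0,0.2],[0,0,0],0.9],[[0,0,0.2],[0,0,0],0.9],[[0,0,0.2],[0,0,0],0.9]]'

```text
clock: 6.35
tool_pos: [0.5334, 0.2053, 0.1584]
eef_rot: [0.733, 0.681, -0.001, 0.0]
contact_force: [0.5, 1.0, -0.4]
opening: 0.276
finger_force: 9.7
```

```bash
python3 go.py .535 .209 .16 -4; python3 - <<'E'
from plant import r
import cv2,pickle
S={n:r.snapshot(n) for n in("scene","top")}
pickle.dump(S,open('s1.pkl','wb'))
a=cv2.resize(S['scene']['image'][130:220,170:250],None,fx=5,fy=5,interpolation=2)
b=cv2.resize(S['top']['image'][165:255,140:220],None,fx=5,fy=5,interpolation=2)
cv2.imwrite('pics/h1.png',cv2.hconcat([a,b])[:,:,::-1])
E
```

```text
shift cm [ 0.38  0.13 -0.16] turn deg [-0.04  0.08 -0.22] pos [0.5334 0.2053 0.1584] F [ 0.54  1.03 -0.38] t 6.35
```

View pics/h1.png

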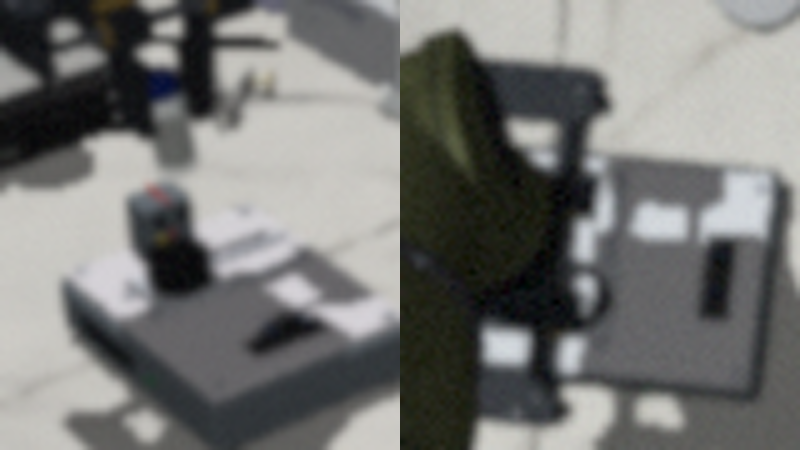

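The scene view shows the blue cap at crop (160,85) and the vial body below it, down to (175,165). The vial hangs above and behind the ring at (180,265). The arm hides the top view, so I'll compare the held vial and the ring in the scene camera.

```bash
python3 - <<'E'
from h import *
np.set_printoptions(linewidth=200,suppress=True)
A=pickle.load(open('s0.pkl','rb'));B=pickle.load(open('s1.pkl','rb'))
s=B['scene']; tcp=np.array([.5334,.2053,.1584])
print('pred vial axis foot/mid/cap',[np.round(proj(s,tcp+[0,0,d]),1) for d in(-.031,-.0,.025)])
g=s['image'].mean(2)
for v in range(144,166): print(v,g[v,194:216].astype(int))
w=np.clip(s['image'][:,:,2].astype(float)-s['image'][:,:,0]-20,0,None)[140:156,194:212];Y,X=np.mgrid[140:156,194:212];print('blue',(w*X).sum()/w.sum(),(w*Y).sum()/w.sum())
p=np.array([.5347,.2105,0])
print('pred ring floor/rim',[np.round(proj(s,p+[0,0,d]),1) for d in(.0515,.0715)])
g=A['scene']['image'].mean(2)
print('ring')
for v in range(172,194): print(v,g[v,194:220].astype(int))
E
```

```text
pred vial axis foot/mid/cap [array([204.5, 164.8]), array([203.4, 155.1]), array([202.4, 147.1])]
144 [ 17  18  20  21  25  33  48  52  53  59  64  53  35  20  20  16  18  33  79 135 173 191]
145 [ 15  21  16  16  20  21  26  33  33  31  33  33  22  16  16  14  19  31  72 125 167 187]
146 [ 20  18  19  17  16  24  26  25  32  25  26  23  22  17  18  18  20  26  67 115 156 179]
147 [ 19  19  18  18  19  22  28  31  25  27  30  27  29  21  16  18  16  30  64 105 138 161]
148 [ 22  18  19  17  19  22  26  30  33  39  46  50  47  31  18  12  18  25  52  85 114 136]
149 [ 24  19  23  19  18  24  33  46  58  68  81  82  69  45  23  18  21  24  40  70  96 117]
150 [ 20  19  20  19  17  29  56  82  96 105 113 105  85  53  29  21  16  21  45  70  92 110]
151 [ 23  18  20  16  19  35  73 111 128 131 130 117  90  59  32  21  17  29  51  77  95 104]
152 [ 30  22  23  20  20  36  75 115 132 131 129 118  98  71  46  31  34  49  70  93 105 101]
153 [ 40  21  18  17  23  32  68 104 119 118 113 107  97  89  80  74  80  96 107 113 121 108]
154 [ 33  23  23  23  20  24  54  84  97 101  99  97  96 106 1
[... 2899 characters left out ...]
 49  68 102 137 146 147 156 170 179 185]
188 [183 160 146 142 141 137 116  95  79  60  48  41  37  40  48  61  73  83 103 122 136 148 169 186 193 197]
189 [183 167 162 161 151 143 139 135 128 112 100  92  77  68  74  83  92 106 123 142 161 175 188 196 200 202]
190 [192 184 184 184 177 161 145 143 148 147 138 127 109  96  97 104 119 140 160 177 187 194 199 201 200 201]
191 [197 197 197 197 190 172 146 135 140 141 135 124 118 123 129 139 161 175 188 194 198 200 201 201 201 201]
192 [195 198 201 200 192 170 149 138 137 133 134 136 143 160 171 178 188 194 197 200 201 200 201 201 201 202]
193 [181 194 200 198 189 170 158 159 160 157 163 170 180 187 194 197 198 199 200 201 202 201 200 200 201 201]
```

```bash
python3 go.py .534 .2125 .112 -4.1
```

```text
shift cm [ 0.64 -0.    4.67] turn deg [-0.01  0.03 -0.07] pos [0.5336 0.2061 0.1587] F [-0.47  0.07 -1.  ] t 6.45
```

carry_out --rows '[[[0.3,0,1],[0,0,0],0.9],[[0.6,0,2],[0,0,0],0.9],[[0.6,0,3],[0,0,0],0.9],[[0.6,0,4],[0,0,0],0.9],[[0.6,0,4.5],[0,0,0],0.9],[[0.6,0,4.6],[0,0,0],0.9],[[0.6,0,4.6],[0,0,0],0.9],[[0.6,0,4.6],[0,0,0],0.9]]'

```text
clock: 7.25
tool_pos: [0.5342, 0.2137, 0.1131]
eef_rot: [0.732, 0.682, 0.0, 0.0]
contact_force: [0.4, -0.9, -0.7]
opening: 0.286
finger_force: 9.7
```

```bash
python3 go.py .534 .2125 .112 -4.1; cat > cmpv.py <<'E'
from h import *
import sys
from plant import r
np.set_printoptions(linewidth=200,suppress=True)
tcp=r.get_state()['tool_pos']; s=r.snapshot('scene'); g=s['image'].mean(2)
def row(v,a,b,th):
    p=g[v,a:b]; m=(a+b)//2; i=m
    while g[v,i]<th:i-=1
    L=i+(g[v,i]-th)/(g[v,i]-g[v,i+1]); i=m
    while g[v,i]<th:i+=1
    return round(L,2),round(i-(g[v,i]-th)/(g[v,i]-g[v,i-1]),2)
print('axis pred',[np.round(proj(s,tcp+[0,0,d]),1) for d in(-.031,-.0,.025)],tcp)
for v in range(158,188): print(v,g[v,194:220].astype(int))
E
python3 cmpv.py
```

```text
shift cm [-0.12 -0.01  0.11] turn deg [ 0.04 -0.02  0.04] pos [0.5342 0.2137 0.1131] F [ 0.45 -0.94 -0.72] t 7.25
axis pred [array([204.6, 177.3]), array([203.5, 168. ]), array([202.6, 160.3])] [0.53416679 0.21366275 0.11305067]
158 [ 17  20  19  19  19  28  34  37  38  40  44  38  23  20  18  17  16  37  82 140 178 194 198 199 198 198]
159 [ 22  20  22  20  18  20  26  28  29  27  27  22  20  19  19  13  16  35  83 142 179 195 198 198 198 199]
160 [ 28  19  19  21  18  21  26  29  26  27  27  29  23  22  15  16  18  36  83 141 179 194 196 198 198 197]
161 [ 33  22  19  19  20  23  23  26  30  33  39  49  47  34  21  15  20  37  84 139 177 193 196 198 198 198]
162 [ 44  21  20  21  20  21  27  42  53  62  72  80  71  49  27  16  22  36  82 137 175 192 193 195 195 196]
163 [ 50  22  20  16  18  24  48  76  92 101 108 107  86  56  32  19  17  35  82 137 172 186 190 190 192 193]
164 [ 61  27  19  18  18  29  65 105 126 130 131 121  95  61  35  23  23  41  91 144 176 186 188 188 189 190]
165 [ 72  31  19  19  21  27  64 104 128 133 131 120 100  76  56  40  44  70 115 161 183 188 190 190 
[... 1728 characters left out ...]
 26  60 102 131 143 140 139 151 160 157]
182 [210 209 202 177 135  81  34  17  12   9  16   8   9  10  12  15  16  49  84 110 119 114 120 128 138 137]
183 [210 210 208 197 165 106  51  18  11  10  14   9  17  10  15  15  18  39  68  92 101 103 104 109 111 110]
184 [212 209 208 201 173 116  56  21  13  16  12  13   9  17   9  12  12  31  61  83  95  99 101  99  97  97]
185 [207 200 198 198 176 122  63  24  10  12  11   6  10  11  15  16  16  32  60  83  94  96  95  93  90  88]
186 [199 180 174 177 162 119  67  29  13  10  16  10  15  14   9  17  27  45  68  86  93  94  92  91  91  91]
187 [195 167 150 143 130 106  70  40  20  19  17  13  17  18  23  33  50  65  80  92  94  94  93  95  94  97]
```

carry_out --rows '[[[0,0,0.3],[0,0,0],0.9],[[0,0,0.6],[0,0,0],0.9],[[0,0,0.8],[0,0,0],0.9],[[0,0,1.0],[0,0,0],0.9],[[0,0,1.1],[0,0,0],0.9],[[0,0,1.2],[0,0,0],0.9],[[0,0,1.2],[0,0,0],0.9],[[0,0,1.2],[0,0,0],0.9]]'

```text
clock: 8.1
tool_pos: [0.5339, 0.2136, 0.1007]
eef_rot: [0.732, 0.682, 0.0, -0.0]
contact_force: [-0.5, -0.0, -0.1]
opening: 0.284
finger_force: 9.7
```

```bash
python3 go.py .534 .2125 .0825 -4.1; python3 - <<'E'
from plant import r
print(r.get_state()['moment'])
E
```

```text
shift cm [-0.11  0.02  1.82] turn deg [ 0.   -0.01  0.05] pos [0.5339 0.2136 0.1007] F [-0.47 -0.04 -0.07] t 8.1
[-0.0492371   0.02887748  0.01977925]
```

carry_out --rows '[[[-0.05,0,0.2],[0,0,0],0.9],[[-0.05,0,0.4],[0,0,0],0.9],[[-0.05,0,0.5],[0,0,0],0.9],[[-0.05,0,0.5],[0,0,0],0.9],[[-0.05,0,0.5],[0,0,0],0.9]]'

```text
clock: 8.6
tool_pos: [0.5349, 0.2119, 0.0976]
eef_rot: [0.732, 0.681, 0.001, 0.001]
contact_force: [-2.2, -2.9, 14.5]
opening: 0.281
finger_force: 10.2
```

carry_out --rows '[[[-0.1,-0.05,-0.5],[0,0,0],0.9],[[-0.2,-0.1,-1.0],[0,0,0],0.9],[[-0.2,-0.1,-1.0],[0,0,0],0.9],[[-0.2,-0.1,-1.0],[0,0,0],0.9],[[-0.2,-0.1,-1.0],[0,0,0],0.9]]'

```text
clock: 9.1
tool_pos: [0.5325, 0.2113, 0.1054]
eef_rot: [0.732, 0.682, -0.0, -0.0]
contact_force: [0.0, -0.5, 0.1]
opening: 0.279
finger_force: 9.8
```

```bash
python3 go.py .533 .210 .1 -4.1; python3 cmpv.py; python3 - <<'E'
from plant import r
import cv2
s=r.snapshot('scene');cv2.imwrite('pics/i1.png',cv2.resize(s['image'][140:210,180:250],None,fx=8,fy=8,interpolation=2)[:,:,::-1])
E
```

```text
shift cm [-0.13  0.06  0.54] turn deg [-0.03  0.    0.06] pos [0.5325 0.2113 0.1054] F [ 0.04 -0.45  0.11] t 9.1
axis pred [array([204.9, 180. ]), array([203.8, 170.8]), array([202.9, 163.2])] [0.53245551 0.21130797 0.10542114]
158 [ 18  21  24  53  92 130 160 166 161 158 152 117  68  31  17  14  17  32  80 137 175 193 197 198 198 198]
159 [ 19  22  24  28  53  83 110 117 107 106 103  81  47  23  17  15  21  32  72 130 175 193 196 198 198 197]
160 [ 24  20  23  22  29  40  56  59  56  54  52  44  27  18  17  14  16  28  67 125 171 192 197 198 197 197]
161 [ 29  19  20  20  16  25  29  33  35  34  30  25  19  17  10  13  20  29  65 124 169 191 196 196 198 197]
162 [ 28  21  22  19  22  17  26  27  28  29  28  24  18  15  19  17  17  29  65 121 168 189 194 195 194 195]
163 [ 38  23  18  22  18  18  23  27  25  28  27  30  34  30  20  12  18  26  63 120 165 186 190 190 192 192]
164 [ 46  21  17  21  20  20  25  29  33  34  34  48  54  42  28  18  17  26  65 120 165 183 187 188 189 190]
165 [ 59  24  19  20  19  21  30  45  54  57  66  78  73  55  36  19  17  27  66 120 167 187 190 189 1
[... 1727 characters left out ...]
 28  66 106 133 146 145 148 161 168 168]
182 [212 208 200 177 135  83  36  15   9   9  14  18  16  11  18  13  25  57  94 117 122 123 134 151 152 148]
183 [210 211 209 198 164 107  49  19  11  14   8  10  13  15  18  14  21  44  75  95 102 106 115 127 122 116]
184 [211 210 209 202 174 117  57  22  12  12  12  14  15  10  10  10  12  35  61  84  96 100 103 104 102  97]
185 [208 199 199 199 174 121  63  22   8   9  15  14  11  12  13   7  11  33  59  82  94  97  97  93  91  91]
186 [199 180 174 176 163 120  66  30  16  17  13  17  17  15  16  16  24  45  70  85  93  95  91  90  90  92]
187 [195 168 149 143 131 105  68  40  22  19  20  17  17  20  22  35  50  65  80  91  96  94  94  93  96  97]
```

View pics/i1.png

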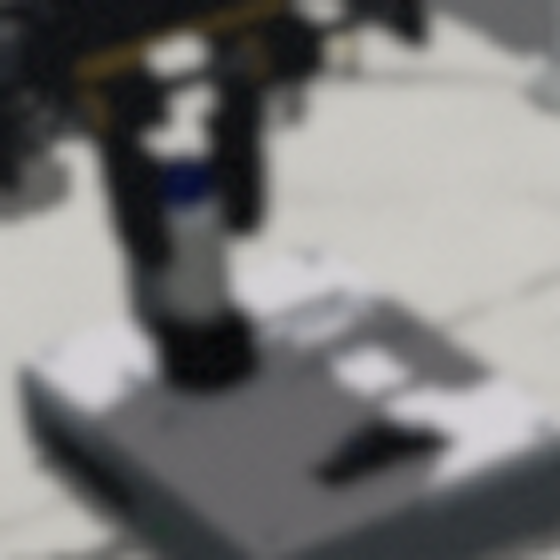

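The vial's axis lines up sideways with the ring, at about (204.3,174) over ring centre (205.5,184). The contact force pushed toward -x and -y, so I moved that way and will try again.

carry_out --rows '[[[-0.1,0,0.3],[0,0,0],0.9],[[-0.1,0,0.6],[0,0,0],0.9],[[-0.1,0,0.8],[0,0,0],0.9],[[-0.1,0,0.9],[0,0,0],0.9],[[-0.1,0,0.9],[0,0,0],0.9]]'

```text
clock: 9.7
tool_pos: [0.5325, 0.2102, 0.0965]
eef_rot: [0.732, 0.682, -0.0, -0.0]
contact_force: [-0.9, 0.4, 0.4]
opening: 0.274
finger_force: 9.8
```

carry_out --rows '[[[0,0,0.2],[0,0,0],0.9],[[0,0,0.35],[0,0,0],0.9],[[0,0,0.5],[0,0,0],0.9],[[0,0,0.5],[0,0,0],0.9]]'

```text
clock: 10.1
tool_pos: [0.5324, 0.2102, 0.0915]
eef_rot: [0.732, 0.682, -0.0, -0.0]
contact_force: [0.1, -1.1, -0.3]
opening: 0.276
finger_force: 9.8
```

carry_out --rows '[[[0,0,0.15],[0,0,0],0.9],[[0,0,0.3],[0,0,0],0.9],[[0,0,0.45],[0,0,0],0.9],[[0,0,0.55],[0,0,0],0.9],[[0,0,0.55],[0,0,0],0.9]]'

```text
clock: 10.6
tool_pos: [0.5325, 0.2102, 0.086]
eef_rot: [0.732, 0.682, -0.0, -0.0]
contact_force: [0.3, -0.1, -1.0]
opening: 0.279
finger_force: 9.8
```

carry_out --rows '[[[0,0,0.1],[0,0,0],0.9],[[0,0,0.2],[0,0,0],0.9],[[0,0,0.25],[0,0,0],0.9],[[0,0,0.25],[0,0,0],0.9],[[0,0,0.25],[0,0,0],0.9]]'

```text
clock: 11.1
tool_pos: [0.5326, 0.2102, 0.0837]
eef_rot: [0.732, 0.682, 0.0, 0.0]
contact_force: [0.1, 0.1, -0.9]
opening: 0.279
finger_force: 9.8
```

carry_out --rows '[[[0,0,0.06],[0,0,0],0.9],[[0,0,0.12],[0,0,0],0.9],[[0,0,0.15],[0,0,0],0.9],[[0,0,0.15],[0,0,0],0.9]]'

```text
clock: 11.5
tool_pos: [0.5326, 0.2102, 0.0822]
eef_rot: [0.732, 0.682, 0.0, -0.0]
contact_force: [0.6, 0.3, -0.6]
opening: 0.28
finger_force: 9.8
```

carry_out --rows '[[[0,0,0.06],[0,0,0],0.9],[[0,0,0.12],[0,0,0],0.9],[[0,0,0.18],[0,0,0],0.9],[[0,0,0.18],[0,0,0],0.9]]'

```text
clock: 11.9
tool_pos: [0.5327, 0.2105, 0.0806]
eef_rot: [0.732, 0.682, 0.0, -0.0]
contact_force: [-0.6, 0.6, 2.3]
opening: 0.28
finger_force: 9.8
```

carry_out --rows '[[[0,0,0],[0,0,0],0.65],[[0,0,0],[0,0,0],0.6],[[0,0,0],[0,0,0],0.5],[[0,0,0],[0,0,0],0.4],[[0,0,0],[0,0,0],0.4],[[0,0,-2],[0,0,0],0.4],[[0,0,-6],[0,0,0],0.4],[[0,0,-10],[0,0,0],0.4],[[0,0,-12],[0,0,0],0.4],[[0,0,-12],[0,0,0],0.4]]'

```text
clock: 12.9
tool_pos: [0.5346, 0.2108, 0.2036]
eef_rot: [0.732, 0.682, 0.003, 0.001]
contact_force: [0.6, -0.0, 0.3]
opening: 0.596
finger_force: 0.0
```

```bash
python3 go.py .548 .0 .2 0; python3 - <<'E'
from plant import r
import cv2
s=r.snapshot('scene');cv2.imwrite('pics/j1.png',cv2.resize(s['image'][140:220,175:255],None,fx=7,fy=7,interpolation=2)[:,:,::-1])
E
```

```text
shift cm [-20.93   2.83   0.31] turn deg [ 0.34 -0.17 -4.06] pos [0.5346 0.2108 0.2036] F [ 0.65 -0.04  0.26] t 12.9
```

View pics/j1.png

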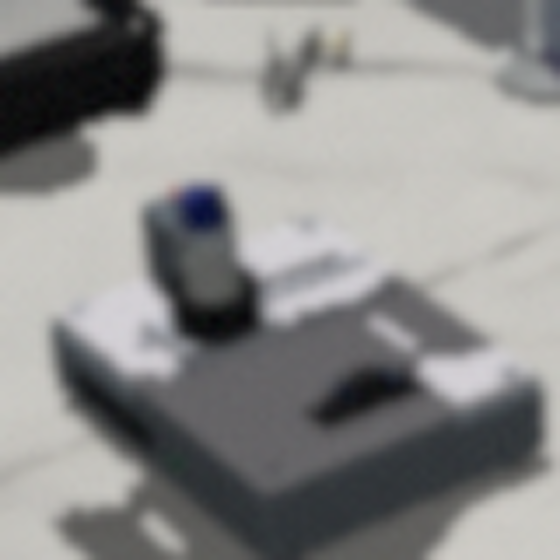

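The vial stands upright in the pocket with its cap at crop (203,205), and the red line shows behind it at (177,190). Next is the thumbwheel, at crop (365,390).

```bash
python3 go.py .541 .128 .075 -4.1
```

```text
shift cm [-8.19  1.32 12.66] turn deg [ 0.15 -0.09  0.05] pos [0.5333 0.2105 0.2016] F [ 0.07  0.39 -1.47] t 12.95
```

carry_out --rows '[[[-3,0.5,0],[0,0,0],1],[[-6,1,0],[0,0,0],1],[[-8.2,1.3,2],[0,0,0],1],[[-8.2,1.3,5],[0,0,0],1],[[-8.2,1.3,8],[0,0,0],1],[[-8.2,1.3,10.5],[0,0,0],1],[[-8.2,1.3,12],[0,0,0],1],[[-8.2,1.3,12.5],[0,0,0],1],[[-8.2,1.3,12.5],[0,0,0],1],[[-8.2,1.3,12.5],[0,0,0],1]]'

```text
clock: 13.95
tool_pos: [0.5399, 0.1275, 0.0756]
eef_rot: [0.732, 0.682, 0.0, 0.0]
contact_force: [-0.3, -0.2, 0.4]
opening: 0.002
finger_force: 0.0
```

```bash
python3 go.py .541 .128 .062 -4.1
```

```text
shift cm [0.06 0.11 1.36] turn deg [ 0.01 -0.01  0.05] pos [0.5399 0.1275 0.0756] F [-0.26 -0.18  0.39] t 13.95
```

carry_out --rows '[[[0,0.1,0.4],[0,0,0],1],[[0,0.1,0.8],[0,0,0],1],[[0,0.1,1.1],[0,0,0],1],[[0,0.1,1.3],[0,0,0],1],[[0,0.1,1.4],[0,0,0],1],[[0,0.1,1.45],[0,0,0],1],[[0,0.1,1.5],[0,0,0],1],[[0,0.1,1.55],[0,0,0],1],[[0,0.1,1.6],[0,0,0],1],[[0,0.1,1.65],[0,0,0],1],[[0,0.1,1.65],[0,0,0],1]]'

```text
clock: 15.05
tool_pos: [0.5408, 0.1274, 0.0589]
eef_rot: [0.732, 0.682, 0.0, -0.0]
contact_force: [0.3, -0.2, 0.6]
opening: 0.006
finger_force: 0.0
```

carry_out --rows '[[[0,0,0.05],[0,0,0],1],[[0,0,0.1],[0,0,0],1],[[0,0,0.15],[0,0,0],1],[[0,0,0.15],[0,0,0],1]]'

```text
clock: 15.45
tool_pos: [0.5408, 0.1274, 0.0575]
eef_rot: [0.732, 0.682, 0.0, -0.0]
contact_force: [-0.6, -0.3, 1.1]
opening: 0.008
finger_force: 0.7
```

carry_out --rows '[[[0,0,0.05],[0,0,0],1],[[0,0,0.1],[0,0,0],1],[[0,0,0.15],[0,0,0],1],[[0,0,0.15],[0,0,0],1]]'

```text
clock: 15.85
tool_pos: [0.541, 0.1274, 0.0567]
eef_rot: [0.732, 0.682, 0.0, 0.0]
contact_force: [-1.8, -0.0, 8.1]
opening: 0.005
finger_force: 4.2
```

carry_out --rows '[[[0,0,-0.02],[0,0,0],1],[[0,0.15,-0.02],[0,0,0],1],[[0,0.35,-0.02],[0,0,0],1],[[0,0.6,-0.02],[0,0,0],1],[[0,0.8,-0.02],[0,0,0],1]]'

```text
clock: 16.35
tool_pos: [0.548, 0.1269, 0.0567]
eef_rot: [0.732, 0.682, -0.0, -0.001]
contact_force: [-2.6, 0.5, 9.0]
opening: 0.006
finger_force: 4.2
```

carry_out --rows '[[[0,0,-0.04],[0,0,0],1],[[0,0.2,-0.04],[0,0,0],1],[[0,0.4,-0.04],[0,0,0],1],[[0,0.6,-0.04],[0,0,0],1],[[0,0.8,-0.04],[0,0,0],1],[[0,0.8,-0.04],[0,0,0],1]]'

```text
clock: 16.95
tool_pos: [0.556, 0.1263, 0.0569]
eef_rot: [0.732, 0.682, -0.001, -0.001]
contact_force: [-2.1, 0.1, 6.4]
opening: 0.003
finger_force: 3.3
```

```bash
cat > ln.py <<'E'
from meas import *
from plant import r
S={n:r.snapshot(n) for n in('top','scene')}
pickle.dump(S,open('cur.pkl','wb'))
c=S['scene'];k=8
for n,(x0,y0,x1,y1) in dict(scene=(190,155,230,200),top=(145,205,195,240)).items():
    im=cv2.resize(S[n]['image'][y0:y1,x0:x1],None,fx=k,fy=k,interpolation=cv2.INTER_CUBIC).astype(int)
    for nm,m in (('yel',(im[:,:,0]-im[:,:,2]>25)&(im[:,:,1]-im[:,:,2]>20)),('red',im[:,:,0]-im[:,:,1]>25),('blue',im[:,:,2]-im[:,:,0]>35)):
        q,l,st,ce=cv2.connectedComponentsWithStats(m.astype(np.uint8))
        for i in range(1,q):
            if st[i][4]>60: print(n,nm,st[i][4],np.round((ce[i]+.5)/k-.5+[x0,y0],2),'bbox',np.round(st[i][:4]/k+[x0,y0,0,0],1))
E
python3 ln.py
```

```text
scene yel 202 [210.   167.86] bbox [209.4 167.5   2.2   1.8]
scene yel 745 [225.35 169.83] bbox [222.4 168.4   7.6   4. ]
top yel 61 [165.81 237.94] bbox [165.8 237.9   1.1   1.1]
```

carry_out --rows '[[[0,0,-0.3],[0,0,0],1],[[0,-0.5,-0.5],[0,0,0],1],[[0,-1.2,-0.5],[0,0,0],1],[[0,-1.6,-0.4],[0,0,0],1],[[0,-1.6,-0.22],[0,0,0],1],[[0,-1.6,-0.15],[0,0,0],1],[[0,-1.6,-0.1],[0,0,0],1],[[0,-1.6,-0.05],[0,0,0],1],[[0,-1.6,0],[0,0,0],1],[[0,-1.6,0],[0,0,0],1]]'

```text
clock: 18.05
tool_pos: [0.5409, 0.1274, 0.0569]
eef_rot: [0.732, 0.682, 0.0, -0.0]
contact_force: [-1.2, 0.2, 5.4]
opening: 0.007
finger_force: 3.0
```

carry_out --rows '[[[0,0.1,0.01],[0,0,0],1],[[0,0.3,0.01],[0,0,0],1],[[0,0.5,0.01],[0,0,0],1],[[0,0.7,0.01],[0,0,0],1],[[0,0.9,0.01],[0,0,0],1],[[0,1.1,0],[0,0,0],1],[[0,1.3,0],[0,0,0],1],[[0,1.5,0],[0,0,0],1],[[0,1.6,0],[0,0,0],1],[[0,1.6,0],[0,0,0],1]]'

```text
clock: 19.05
tool_pos: [0.5563, 0.1263, 0.0569]
eef_rot: [0.732, 0.682, -0.0, -0.0]
contact_force: [-1.4, 0.6, 6.3]
opening: 0.004
finger_force: 3.2
```

carry_out --rows '[[[0,0,-0.3],[0,0,0],1],[[0,-0.5,-0.5],[0,0,0],1],[[0,-1.2,-0.5],[0,0,0],1],[[0,-1.6,-0.4],[0,0,0],1],[[0,-1.6,-0.22],[0,0,0],1],[[0,-1.6,-0.15],[0,0,0],1],[[0,-1.6,-0.1],[0,0,0],1],[[0,-1.6,-0.05],[0,0,0],1],[[0,-1.6,0],[0,0,0],1],[[0,-1.6,0],[0,0,0],1]]'

```text
clock: 20.05
tool_pos: [0.5409, 0.1274, 0.0569]
eef_rot: [0.732, 0.682, 0.0, 0.0]
contact_force: [-2.0, 0.3, 6.4]
opening: 0.002
finger_force: 2.9
```

carry_out --rows '[[[0,0.1,0.01],[0,0,0],1],[[0,0.3,0.01],[0,0,0],1],[[0,0.5,0.01],[0,0,0],1],[[0,0.7,0.01],[0,0,0],1],[[0,0.9,0.01],[0,0,0],1],[[0,1.1,0],[0,0,0],1],[[0,1.2,0],[0,0,0],1],[[0,1.2,0],[0,0,0],1]]'

```text
clock: 20.85
tool_pos: [0.5522, 0.1266, 0.0569]
eef_rot: [0.732, 0.682, -0.0, -0.0]
contact_force: [-2.2, 0.7, 6.8]
opening: 0.009
finger_force: 3.2
```

carry_out --rows '[[[0,0,-0.5],[0,0,0],1],[[-2,0,-2],[0,0,0],1],[[-6,0,-4],[0,0,0],1],[[-11,0,-4],[0,0,0],1],[[-16,0,-4],[0,0,0],1],[[-18,0,-4],[0,0,0],1]]'

```text
clock: 21.45
tool_pos: [0.5395, -0.06, 0.097]
eef_rot: [0.734, 0.679, -0.001, 0.002]
contact_force: [0.3, -0.9, -0.3]
opening: 0.007
finger_force: 0.0
```

```bash
python3 ln.py; python3 - <<'E'
from h import *
S=pickle.load(open('cur.pkl','rb'))
a=cv2.resize(S['top']['image'][190:250,145:210],None,fx=6,fy=6,interpolation=2)
b=cv2.resize(S['scene']['image'][150:210,180:245],None,fx=6,fy=6,interpolation=2)
cv2.imwrite('pics/k1.png',cv2.hconcat([a,b])[:,:,::-1])
E
```

```text
scene red 374 [201.01 168.25] bbox [199.6 167.2   3.9   3. ]
scene blue 1338 [206.61 167.56] bbox [204.4 165.6   5.1   5.2]
top red 790 [159.62 216.05] bbox [156.  215.2   8.2   2.6]
top blue 2080 [171.82 217.53] bbox [169.  215.    6.6   6.1]
```

View pics/k1.png

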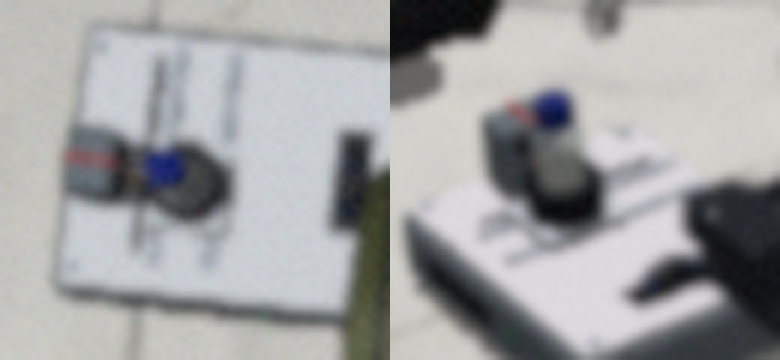

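The top crop shows the red line at (92,158), the ring at about (187,183), the cap at (163,167), and a faint yellow trace at (130,180). I'll measure the lines numerically.

```bash
python3 - <<'E'
from h import *
np.set_printoptions(linewidth=220,suppress=True)
A=pickle.load(open('s0.pkl','rb'))['top'];C=pickle.load(open('cur.pkl','rb'))['top']
yaw=np.radians(-4.1);Rm=np.array([[np.cos(yaw),-np.sin(yaw)],[np.sin(yaw),np.cos(yaw)]]);cen=np.array([.5561,.188])
loc=lambda X:np.round(1000*Rm.T@(np.array(X)[:2]-cen),1)
for n,s in(('s0',A),('cur',C)):
    f=s['image'].astype(float)
    Y,X=np.mgrid[0:420,0:560]
    w=np.clip(f[:,:,0]-f[:,:,1]-15,0,None)*((X>152)&(X<166)&(Y>210)&(Y<222))
    for x in range(154,168):
        c=w[:,x]
        if c.sum()>30: print(n,'red',x,round((c*Y[:,x]).sum()/c.sum(),2),loc(onz(s,(x,(c*Y[:,x]).sum()/c.sum()),.085)))
    print((np.minimum(f[:,:,0],f[:,:,1])-f[:,:,2])[212:228,160:178].astype(int))
    print(f.mean(2)[212:232,160:188].astype(int))
E
```

```text
[[-12 -13 -12 -12  -9  -7  -7  -5  -7  -8  -9  -9 -13 -13 -10 -10  -9  -8]
 [-16 -15 -14 -13  -7  -7  -6  -6  -7  -5  -8  -9 -14 -13 -10 -10  -8  -7]
 [ -9  -9  -9  -8  -7  -3  -3  -4  -3  -7  -6 -10 -11 -13 -10 -11 -10  -8]
 [ -7  -7  -7  -4  -4  -5  -5  -2  -5  -6  -5 -11 -13 -11  -7  -8 -11 -11]
 [ -6  -4  -4  -4  -4  -1  -2  -2  -3  -3  -8  -7 -12 -10  -7  -9  -7  -9]
 [ -6  -4  -4  -1  -4  -1  -1  -1  -2  -7  -8 -11  -7  -9  -7  -7  -8  -7]
 [ -6  -6  -6  -3  -4   0  -2  -2  -5  -2  -7  -7  -6  -3  -3  -5  -5  -6]
 [-16 -16 -13  -7  -4  -3  -2   0  -1  -4  -6  -6  -5  -6  -4  -4  -6  -6]
 [-17 -13 -12 -10  -6  -4  -2  -1  -1   2  -3  -2  -3  -7  -7  -8  -7  -8]
 [-14 -14 -11  -9  -8  -1  -2   6  16  21   6  -2  -3  -7  -9  -9  -9  -6]
 [ -8  -8  -8  -7  -3  -1   6  21  35  45  20  -2  -7  -8  -9  -7  -9  -8]
 [ -8  -7  -6  -4  -5  -3   9  22  43  45  13  -2  -8  -9  -9  -9  -9  -8]
 [ -8  -7  -6  -7  -6  -4   0  12  21  21   3  -7  -8  -9  -8  -8  -8  -9]
 [ -9  -8  -8  -9  -8  -6  -4  -3   2  -2  -4  -7 -10  -9  -9 -10  -8  -7]
 [ -8  -9  -6  -9  -8  -8  -7  -6  -3  -4  -7  -5 
[... 5358 characters left out ...]
 205 206]
 [204 203 204 203 203 200 186 155 148 171 179 171 154 135 114  96  88  93 104 125 151 164 164 174 194 203 205 204]
 [208 205 203 205 207 202 183 151 147 163 169 171 168 160 152 148 140 141 143 159 173 174 169 176 197 204 206 205]
 [205 204 206 204 205 198 180 147 142 157 159 164 172 182 183 181 173 169 164 163 167 168 165 178 197 202 205 204]
 [205 203 203 206 204 198 174 146 147 163 164 173 188 196 196 196 189 180 170 161 159 162 172 190 200 204 206 205]
 [207 207 205 204 204 198 178 151 156 173 172 179 194 203 202 203 200 192 187 171 167 176 189 198 203 204 208 203]
 [206 207 204 205 204 199 184 167 168 181 180 182 193 203 205 206 203 199 191 178 173 181 197 204 206 206 206 207]]
```

```bash
python3 - <<'E'
from h import *
A=pickle.load(open('s0.pkl','rb'))['top']
yaw=np.radians(-4.1);Rm=np.array([[np.cos(yaw),-np.sin(yaw)],[np.sin(yaw),np.cos(yaw)]]);cen=np.array([.5561,.188])
loc=lambda X:np.round(1000*Rm.T@(np.array(X)[:2]-cen),1)
print('s0 ring top edge',loc(onz(A,(176,217.0),.0715)),'bottom',loc(onz(A,(175.5,230.8),.0515)),'cur bottom',loc(onz(A,(175.5,226.6),.0515)))
print('hole',loc([.5333,.2085]),'grip x',loc([.5327,.2103]))
for z in(.05,.055,.06,.065,.0715): print('yellow s0',z,loc(onz(A,(168.51,222.55),z)))
for y in (30,41,46): print(y)
E
```

```text
s0 ring top edge [-5. 17.] bottom [-43.7  17.2] cur bottom [-31.2  18.9]
hole [-24.2  18.8] grip x [-24.9  20.6]
yellow s0 0.05 [-21.   41.8]
yellow s0 0.055 [-21.7  40.7]
yellow s0 0.06 [-22.3  39.6]
yellow s0 0.065 [-22.9  38.4]
yellow s0 0.0715 [-23.7  36.9]
30
41
46
```

carry_out --rows '[[[5,-0.3,0],[0,0,0],1],[[10,-0.6,0],[0,0,0],1],[[15,-0.9,0],[0,0,0],1],[[17.5,-0.9,0],[0,0,0],1],[[18,-0.9,1],[0,0,0],1],[[18,-0.9,2],[0,0,0],1],[[18,-0.9,2.8],[0,0,0],1],[[18,-0.9,3.3],[0,0,0],1],[[18,-0.9,3.5],[0,0,0],1],[[18,-0.9,3.5],[0,0,0],1],[[18,-0.9,3.5],[0,0,0],1]]'

```text
clock: 22.65
tool_pos: [0.544, 0.1266, 0.0617]
eef_rot: [0.732, 0.681, 0.0, 0.0]
contact_force: [-0.4, 0.0, -0.1]
opening: 0.006
finger_force: 0.0
```

```bash
python3 go.py .543 .1272 .0569 -4.1
```

```text
shift cm [ 0.05 -0.11  0.48] turn deg [ 0.02 -0.   -0.  ] pos [0.544  0.1266 0.0617] F [-0.43  0.04 -0.13] t 22.65
```

carry_out --rows '[[[0,-0.05,0.2],[0,0,0],1],[[0,-0.1,0.32],[0,0,0],1],[[0,-0.1,0.38],[0,0,0],1],[[0,-0.1,0.43],[0,0,0],1],[[0,-0.1,0.48],[0,0,0],1],[[0,-0.1,0.52],[0,0,0],1],[[0,-0.1,0.52],[0,0,0],1]]'

```text
clock: 23.35
tool_pos: [0.5428, 0.1274, 0.0569]
eef_rot: [0.732, 0.682, 0.0, 0.0]
contact_force: [-1.4, -0.2, 7.7]
opening: 0.008
finger_force: 3.3
```

carry_out --rows '[[[0,0.1,-0.01],[0,0,0],1],[[0,0.3,-0.01],[0,0,0],1],[[0,0.5,-0.01],[0,0,0],1],[[0,0.7,-0.01],[0,0,0],1],[[0,0.9,-0.01],[0,0,0],1],[[0,1.1,-0.01],[0,0,0],1],[[0,1.2,-0.01],[0,0,0],1],[[0,1.2,-0.01],[0,0,0],1]]'

```text
clock: 24.15
tool_pos: [0.554, 0.1265, 0.0569]
eef_rot: [0.732, 0.682, -0.0, -0.001]
contact_force: [-2.4, 0.8, 6.2]
opening: 0.007
finger_force: 3.4
```

carry_out --rows '[[[0,0,-0.5],[0,0,0],1],[[-2,0,-2],[0,0,0],1],[[-6,0,-4],[0,0,0],1],[[-11,0,-4],[0,0,0],1],[[-16,0,-4],[0,0,0],1],[[-21,0,-4],[0,0,0],1],[[-26,0,-4],[0,0,0],1],[[-28,0,-4],[0,0,0],1],[[-28,0,-4],[0,0,0],1]]'

```text
clock: 25.05
tool_pos: [0.5342, -0.1583, 0.0966]
eef_rot: [0.734, 0.679, -0.001, 0.001]
contact_force: [-0.6, -0.1, 0.0]
opening: 0.007
finger_force: 0.0
```

```bash
cat > chk.py <<'E'
from h import *
from plant import r
np.set_printoptions(linewidth=220,suppress=True)
T=[r.snapshot('top') for _ in range(4)]; Sc=[r.snapshot('scene') for _ in range(4)]
s=dict(T[0]);s['image']=np.mean([t['image'].astype(float) for t in T],0)
c=dict(Sc[0]);c['image']=np.mean([t['image'].astype(float) for t in Sc],0)
pickle.dump((s,c),open('cur2.pkl','wb'))
a=cv2.resize(s['image'][200:240,145:195].astype(np.uint8),None,fx=8,fy=8,interpolation=2)
b=cv2.resize(c['image'][155:195,185:235].astype(np.uint8),None,fx=8,fy=8,interpolation=2)
cv2.imwrite('pics/chk%d.png'%(10*r.get_state()['clock']),cv2.hconcat([a,b])[:,:,::-1])
yaw=np.radians(-4.1);Rm=np.array([[np.cos(yaw),-np.sin(yaw)],[np.sin(yaw),np.cos(yaw)]]);cen=np.array([.5561,.188])
loc=lambda X:np.round(1000*Rm.T@(np.array(X)[:2]-cen),1)
f=s['image']; Y,X=np.mgrid[0:420,0:560]
w=np.clip(f[:,:,0]-f[:,:,1]-12,0,None)*((X>150)&(X<168)&(Y>210)&(Y<222))
for x in range(150,168):
    q=w[:,x]
    if q.sum()>25: v=(q*Y[:,x]).sum()/q.sum(); print('red',x,round(v,2),loc(onz(s,(x,v),.085)))
g=f.mean(2)
for x in (174,175,176,177):
    i=232
    while g[i,x]>g[225:245,x].max()*.0+118: i-=1
    v=i+(118-g[i,x])/(g[i+1,x]-g[i,x]); print('ringbottom',x,round(v,2),loc(onz(s,(x,v),.0515)))
# deck far(+x, image top) and near edges -> yaw, using gradient maxima along columns
for nm,v0,v1,sg in(('far',190,206,1),('near',232,246,-1)):
    P=[]
    for x in range(165,208):
        d=np.diff(g[v0:v1,x])
        # bluish-white deck vs bench: use b-r change
        e=np.diff((f[:,:,2]-f[:,:,0])[v0:v1,x])*sg; e=np.clip(e,0,None)
        if e.sum()>0: P.append((x,v0+.5+(e**2*np.arange(len(e))).sum()/(e**2).sum()))
    W=np.array([onz(s,p,.045)[:2] for p in P]); k=np.polyfit(W[:,1],W[:,0],1); res=W[:,0]-np.polyval(k,W[:,1]); ok=abs(res)<.0025
    k=np.polyfit(W[ok,1],W[ok,0],1); print(nm,'yaw',-np.degrees(np.arctan(k[0])),ok.sum(),'x at y=.19',np.polyval(k,.19))
print(np.minimum(f[:,:,0],f[:,:,1])[210:224,160:176].astype(int)-f[210:224,160:176,2].astype(int))
print('tcp',r.get_state()['tool_pos'])
E
python3 chk.py; ls pics
```

```text
red 156 215.58 [-8.7 73.6]
red 157 215.64 [-8.5 70.6]
red 158 215.79 [-8.7 67.6]
red 159 215.9 [-8.7 64.6]
red 160 216.03 [-8.8 61.6]
red 161 216.26 [-9.2 58.5]
red 162 216.39 [-9.3 55.5]
red 163 216.47 [-9.2 52.5]
ringbottom 174 225.13 [-27.3  24. ]
ringbottom 175 225.37 [-27.7  20.9]
ringbottom 176 225.52 [-27.8  17.8]
ringbottom 177 225.53 [-27.5  14.8]
far yaw -3.6829173661933385 43 x at y=.19 0.6216318051459971
near yaw -4.114200588249059 43 x at y=.19 0.4839001360383551
[[ -9  -9  -8  -9  -7  -8  -9  -9 -10  -7  -7  -8 -12 -13 -12 -10]
 [-12 -10 -10 -10  -9 -10  -9  -9  -7  -8  -7  -9 -10 -13 -11  -9]
 [-16 -14 -14 -12  -9  -9  -7  -8  -9  -7 -10 -13 -13 -13 -11  -9]
 [-15 -15 -15 -15 -10  -7  -6  -7  -7 -12 -18 -23 -24 -23 -16  -8]
 [ -8 -10 -11 -10  -9  -5  -6  -5  -9 -20 -38 -46 -48 -45 -37 -17]
 [ -6  -5  -6  -6  -6  -4  -3  -7 -16 -36 -60 -71 -75 -72 -59 -35]
 [ -4  -5  -4  -4  -4  -1  -2  -6 -18 -42 -66 -81 -84 -82 -71 -43]
 [ -6  -6  -6  -1  -3   1  -1  -2 -11 -32 -61 -80 -84 -80 -71 -44]
 [ -8  -5  -5  -6  -3   0   2   4   1 -19 -51 -72 -75 -72 -60 -30]
 [-15 -15 -13  -9  -3  -2   1   6   5 -10 -34 -49 -55 -49 -34 -15]
 [-17 -16 -16 -11  -7   0  -2   1   0  -7 -17 -23 -22 -18 -11  -5]
 [-16 -15 -14 -10  -5  -3  -3  -2  -3  -3  -6  -6  -8  -5  -4  -2]
 [-11 -10 -10  -8  -5  -5  -4  -2  -3  -3  -6  -4  -3  -4  -4  -4]
 [ -8  -7  -7  -6  -6  -5  -5  -4  -4  -6  -5  -6  -4  -5  -5  -6]]
tcp [ 0.53527986 -0.15121845  0.09639524]
chk254.png
crop1.png
g1.png
h1.png
i1.png
j1.png
k1.png
scene0.png
top0.png
```

View pics/chk254.png

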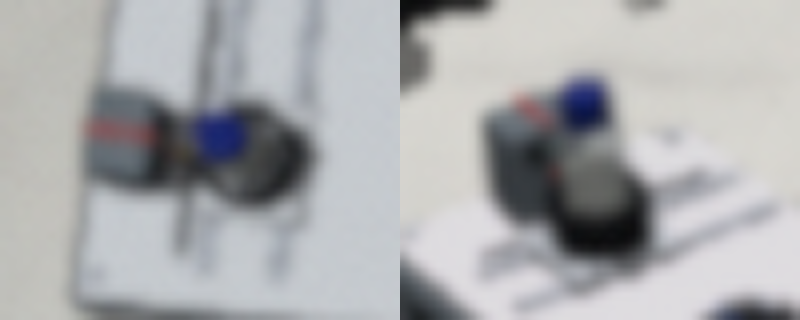

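The top crop shows the red line from (85,127) to (155,135). Extended, it passes through the ring centre at about (255,150). The vial is upright in the pocket and the arm is clear, so I'm handing in.

```bash
python3 -c "
from plant import r
print(r.finish_job())"
```

```text
the job is handed in; nothing more can be done
None
```

I stood the blue-capped vial upright in the pocket, rolled the wheel until the carriage line was level with the red line (by my camera estimate, within about 1 mm), and handed the job in; no verdict came back.

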